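# Turn a circuit board over in its swivel holder and lock it

## Robot

A 6-joint arm with a two-finger parallel gripper is mounted at the origin on the work surface. World frame = base frame: x ahead of the robot, y to its left, z up, the work surface at z = 0. Lengths are in m, angles in rad, forces in N, time in s.
With the tool pointing down it reaches from about 0.275 to 0.85 m from the base axis. Payload 19 kg.
Tool frame: the origin (TCP) lies at the centre of the arm's flange, where the gripper is bolted on; the fingertips stand 173 mm ahead of it and the grasp point (between the pads) lies 155 mm ahead of it; z points along the fingers, x is the direction in which the jaws open and shut, and the axes are right-handed (so a half turn about z gives the same grasp; the last joint's range is limited). The gripper opens to 85 mm and grips with 20 to 120 N. Pads are 22 mm wide; open, the fingers measure 114 mm over their backs; the gripper's body (76 mm by 85 mm) begins 54 mm behind the grasp point. The pads swing forward as they close: fully open they stand 13 mm farther back than shut.
Start: joints at [1.077, 0.15, 1.437, -0, 1.554, -0.134], TCP at [0.202, 0.538, 0.405] pointing down, gripper open.
Joint ranges: [-2.8, 2.8], [-0.68, 2.1], [0.12, 2.68], [-1.39, 4.53], [0.16, 2.79], [-2.81, 2.81]. Speed limits (rad/s): [1.89, 1.89, 2.22, 3.01, 3.01, 3.01].

## Interface

Orientations are given as a unit quaternion [w, x, y, z].
In Python, from workcell import * gives the robot as it stands. The module is installed in compiled form; this text tells all that it offers.
- The arm moves only by the shell command python3 -m inch 'ROWS' [FORCE]. ROWS is text: rows parted by semicolons, each of 7 numbers parted by spaces: the turn, a rotation vector about the world's x, y, z in degrees, then the shift along the world's x, y, z in m, then the opening, from -1 (shut) to 1 (fully open), so that 0 is half open. In form: wx wy wz x y z grip; .... A call has 1 to 12 rows; each row shifts and turns the commanded pose from where the row before left it; what a row does not reach is not made up. A row lasts 1/10 s, in which the tool goes at most 50 mm and 8.59 degrees, less where a joint would pass 70% of its speed; a pose out of reach is approached as far as the arm can. A call with a gripper value outside its range is refused whole. The fingers move at their own pace and stop on an object; FORCE is the grip in N (left out, the last holds). Time passes only in rows, so rows that do not move let the fingers close. It gives the time, the measured TCP pose, the force and the opening at its end, in the units of the state.
- sense(): the state, without advancing time (a new reading comes with each control period).
- grab_frame(name): name is "scene" or "top" or "wrist"; returns a dict with "pixels" (420x560x3 uint8, red, green, blue), "range_z" (420x560 float32, m along the optical axis (not along the pixel's ray), 0 where there is no reading), "K" (3x3 intrinsics, pixels), "distortion" ([k1, k2, p1, p2, k3] as OpenCV has them; the pictures are not rectified), "eye" and "attitude" of the camera in the world; the wrist camera has in their place "mount" (4x4, takes a point from camera to tool coordinates, whose origin is the TCP and whose axes are the tool frame's). Camera axes: x right, y up, looking along -z (the intrinsics and any distortion apply to the point x, -y, -z); pixel columns grow to the right and rows downward; lengths in m; the calibration is good to about 2 mm. A picture is of the moment at which its call begins: read the wrist's pose just before it.
- close_job(): hands the job in, once; it reports no verdict.
The state is a dict: "clock": time; "qpos": joint angles; "joint_vel": joint speeds; "joint_torque": joint torques, N m; "tool_pos": TCP position; "ee_rot": TCP orientation; "wrist_force": force on the tool from outside, world axes, zero at the start; "torque": the same for the moment, N m; "grip_width": opening from 0.0 (shut) to 1.0 (fully open).
Only numpy, scipy, OpenCV 4.12 (cv2) and the standard library are available. Lean on these libraries where they do the work, as an engineer would, in place of code of your own. Each camera call takes 0.05 s, during which the arm holds its last target.

## Task

Without gripping anything, turn the circuit board over in its swivel holder by pushing on its edges with the fingers, steadily, until it lies level against its stop with the bare solder side up; only then push the upright lock lever beside it over, away from the robot, until it is fully down. Do not pinch or lift anything, do not shove the holder about, and leave the other things on the desk where they are.

Things in the scene. Friction and masses are not known exactly. Their poses are not given: they have to be found in the camera images.
- holder: Swivel board holder, loose on the desk, 1.8 kg: steel base 160 (x) by 240 (y) by 8 mm, two posts 24 (x) by 12 (y) mm at y = +82 and -82 mm, tops 100 mm above the desk. Origin: centre of the underside, on the desk; x points away from the robot (turned up to 0.5 rad either way), z up. The board's axle lies along the holder's y at x = 0, 85 mm above the desk.
- board_mid (a point): Centre of the board, on the axle, turning with it: y along the axle, z out of the component side. Green board in a metal frame, 100 (x, across the axle) by 130 (y) by 4 mm: its long edges are 50 mm from the axle. Component side: chips, connector, cans, up to 13 mm high, all within 30 mm of the axle; the outer 13 mm of each long edge is plain rail. Solder side: flat.
- board (a joint): Board angle, rad, stops at both ends: 0 level, components up; 3.14 level, solder side up. As it grows, the long edge near the robot goes DOWN and under, the far edge UP and over towards the robot: at angle a that edge is at x = 50 cos a, z = 85 + 50 sin a mm in the holder's frame. Starts at 0 to 0.35. Friction (0.035 N m, about 1 N at the edge) holds it where it is left.
- lever (a joint): Lock lever angle, rad, stops at both ends: 0 = upright, leaning 0.35 rad from vertical towards the robot (holder's -x); 1.75 = fully down, 1.40 rad from vertical on the side away from the robot (holder's +x). Starts at 0 to 0.3. Friction (about 0.06 N m) holds it where it is left.
- lever_mid (a point): Point on the lever's centre line 35 mm from its pivot; z points to its free end. Steel bar 8 mm thick (in its swing) by 14 mm wide, black end pad 10 by 22 mm, 70 mm from pivot to end. It swings about the holder's y direction outside the +y post; pivot at x = 0, y = 108 mm, 85 mm above the desk.
- jar: Bystander: flux jar, amber, diameter 42, height 42 mm, origin at the centre of its underside. Beside the holder's -y end.
- spool: Bystander: metal solder spool, diameter 54, height 42 mm, standing on its flange, origin at the centre of its underside. Beyond the holder.
- driver: Bystander: screwdriver, about 150 mm long, lying in front of the holder (robot's side), along its x axis.
- tweezers: Bystander: steel tweezers, 125 mm long, 8 mm high, lying along their x axis beside the holder's +y end.
- bottle: Bystander: white cleaning bottle, diameter 60, height 130 mm, origin at the centre of its underside, at the left of the desk.
- meter: Bystander: hand-held test meter lying on its back, 130 by 70 by 37 mm, at the right of the desk.
- cleaner: Bystander: round tip-cleaning pot, diameter 76, height 62 mm with its brass wool, at the back of the desk.

How it is judged:
On the way, in this order (a step that is already met when the one before it is completed fails the run):
1. the board is turned over and level against its stop, the lever still up (value of joint board above 3 rad and value of joint lever below 0.9 rad), for 0.2 s.
2. the lever is tipped fully over, the board still turned over (value of joint board above 3 rad and value of joint lever above 1.6 rad), for 0.2 s.
At the end, for the whole second after the job is handed in: The board is turned over within 0.14 rad (8 degrees) of its far stop (level, solder side up), the lever is within 0.15 rad of its locked stop, and the board, lever and holder are at rest with the holder flat on the desk (all of step 2 and velocity of joint board between -0.1 and 0.1 rad/s and velocity of joint lever between -0.1 and 0.1 rad/s and linear speed of holder below 0.02 m/s and angle between holder's own z axis and vertical below 0.05 rad); the robot touches nothing.
It fails at once if the lever is tipped before the board is turned over (value of joint lever above 0.9 rad and value of joint board below 2.9 rad).
It fails at once if the board is batted or spun (faster than 12 rad/s) (velocity of joint board above 12 rad/s or velocity of joint board below -12 rad/s).
It fails at once if the board or the lever is taken between the fingers ((x of the grasp point in the frame of board_mid between -0.05 and 0.05 m and y of the grasp point in the frame of board_mid between -0.065 and 0.065 m and z of the grasp point in the frame of board_mid between -0.004 and 0.004 m) or (x of the grasp point in the frame of lever_mid between -0.005 and 0.005 m and y of the grasp point in the frame of lever_mid between -0.01 and 0.01 m and z of the grasp point in the frame of lever_mid between -0.03 and 0.035 m)).
It fails at once if the holder is shoved more than 40 mm, lifted or tipped (distance of holder from where it was at the start of the episode above 0.04 m or height (world z) of holder above 0.012 m or angle between holder's own z axis and vertical above 0.12 rad).
It fails at once if another thing on the desk is moved more than 30 mm, lifted or knocked over (distance of any of jar, spool, driver, tweezers, bottle, meter, cleaner from where it was at the start of the episode above 0.03 m or angle between any of jar, spool, tweezers, bottle, meter, cleaner's own z axis and vertical above 0.6 rad).
It also fails if it takes over 58 s, if anything falls off the work surface, if the arm or the gripper's body presses on something with over 40 N, if the wrist force passes 120 N, or if a joint passes its speed limit or range.

## Working session

There is one attempt and no reset: what is moved stays moved. The work goes in short steps, Python scripts to look and compute and a shell command to move; the robot and the scene stay as the last step left them, time stands still between calls to the robot, and variables do not carry over. Pictures are saved under pics/ and viewed, and the job is handed in when it is done.

```bash
mkdir -p pics; ls; python3 - <<'E'
from workcell import *
import cv2
s=sense();print(s)
for n in("scene","top","wrist"):
    f=grab_frame(n);cv2.imwrite(f"pics/{n}0.png",f["pixels"][:,:,::-1])
    print(n,f["K"].tolist(),f["distortion"],f.get("eye"),f.get("attitude"),f.get("mount"))
E
```

```text
pics
{'clock': 0.0, 'qpos': array([ 1.07702090e+00,  1.51000538e-01,  1.43805011e+00, -1.76415938e-07,
        1.55379782e+00, -1.34022104e-01]), 'joint_vel': array([ 1.55373434e-03, -3.20355730e-04,  2.36590976e-04, -1.63056536e-03,
       -6.45679233e-04,  2.35638355e-05]), 'joint_torque': array([ 3.86830698e-04, -7.13051677e+01, -5.70861554e+01,  2.71737662e-05,
        9.09938972e-03, -3.85424403e-05]), 'tool_pos': array([0.20243716, 0.53814531, 0.40405755]), 'ee_rot': array([ 2.85289044e-04,  8.22205212e-01,  5.69190825e-01, -5.59356715e-04]), 'wrist_force': array([ 0.3785753 , -0.80301787, -0.22842844]), 'torque': array([-0.01950874, -0.03715053,  0.0224416 ]), 'grip_width': 0.9981633456965797}
scene [[456.47160383899103, 0.0, 278.73254402787705], [0.0, 456.47160383899103, 207.36247982593693], [0.0, 0.0, 1.0]] [0.01653873 0.         0.         0.         0.        ] [ 1.16250151 -0.84620018  0.89403443] [0.8588674  0.41679388 0.14082332 0.26229456] None
top [[540.6487764629985, 0.0, 272.3471622180337], [0.0, 540.6487764629985, 215.46327798341832], [0.0, 0.0, 1.0]] [-0.19991084  0.          0.          0.          0.        ] [ 0.40040367 -0.00579862  1.65964202] [-0.70164478 -0.03784024  0.04392861  0.71016406] None
wrist [[335.7931041883344, 0.0, 280.86859244557354], [0.0, 335.7931041883344, 207.38931845785507], [0.0, 0.0, 1.0]] [0.0267161 0.        0.        0.        0.       ] None None [[ 9.99999997e-01  6.08215410e-05  5.27062592e-05 -8.15317471e-04]
 [ 7.46939091e-05 -9.45230265e-01 -3.26404259e-01 -8.44506450e-02]
 [ 2.99671413e-05  3.26404262e-01 -9.45230267e-01  3.08780880e-02]
 [ 0.00000000e+00  0.00000000e+00  0.00000000e+00  1.00000000e+00]]
```

View pics/scene0.png

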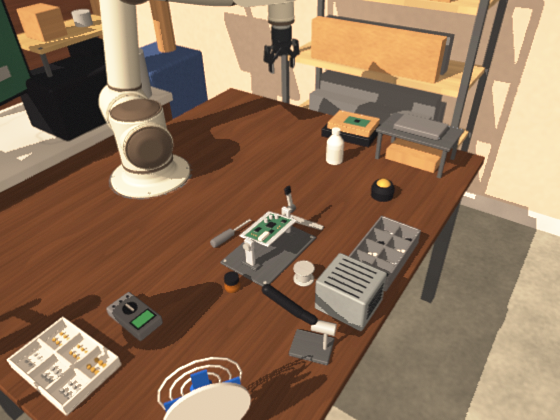

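View pics/top0.png

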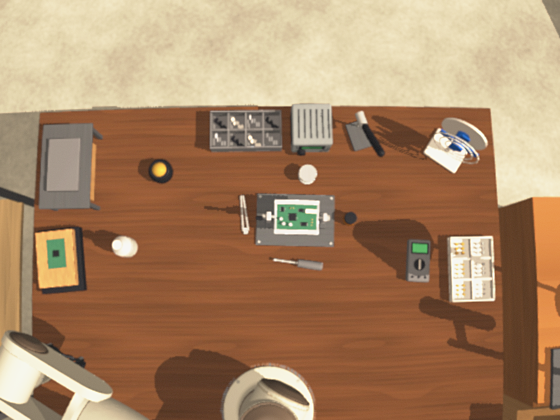

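```bash
cat > h.py <<'E'
from workcell import *
import numpy as np, cv2
from scipy.spatial.transform import Rotation as R
def q2R(q): return R.from_quat([q[1],q[2],q[3],q[0]]).as_matrix()
def pose(f,s=None):
    if f.get("mount") is not None:
        T=np.eye(4);T[:3,:3]=q2R(s["ee_rot"]);T[:3,3]=s["tool_pos"];T=T@np.array(f["mount"]);return T[:3,:3],T[:3,3]
    return q2R(f["attitude"]),np.array(f["eye"])
def rays(f,uv):
    n=cv2.undistortPoints(np.array(uv,float).reshape(-1,1,2),np.array(f["K"]),np.array(f["distortion"])).reshape(-1,2)
    return np.c_[n[:,0],-n[:,1],-np.ones(len(n))]
def cloud(f,s=None):
    Rm,e=pose(f,s);h,w=f["range_z"].shape
    uv=np.stack(np.meshgrid(np.arange(w),np.arange(h)),-1).reshape(-1,2)
    d=rays(f,uv)*f["range_z"].reshape(-1,1)
    return (d@Rm.T+e).reshape(h,w,3)
def plane(f,uv,z,s=None):
    Rm,e=pose(f,s);d=rays(f,uv)@Rm.T
    return e+d*((z-e[2])/d[:,2])[:,None]
def proj(f,P,s=None):
    Rm,e=pose(f,s);c=(np.atleast_2d(P)-e)@Rm
    n=np.c_[c[:,0],-c[:,1],-c[:,2]]
    return cv2.projectPoints(n,np.zeros(3),np.zeros(3),np.array(f["K"]),np.array(f["distortion"]))[0].reshape(-1,2)
def save(f,name,box=None,k=1):
    p=f["pixels"][:,:,::-1]
    if box: p=p[box[1]:box[3],box[0]:box[2]]
    cv2.imwrite("pics/"+name,cv2.resize(p,None,fx=k,fy=k,interpolation=cv2.INTER_CUBIC))
E
python3 - <<'E'
from h import *
f=grab_frame("top");C=cloud(f)
save(f,"topc.png",(225,150,365,280),5)
print(C[340,200],C[300,450],C[218,258],C[218,298])
for v in range(185,255,4): print(v,' '.join('%4d'%(1000*C[v,u,2]) for u in range(235,360,4)))
g=grab_frame("scene");save(g,"scenec.png",(200,170,340,300),5)
E
```

```text
[0.21341544 0.20409204 0.00026329] [ 0.3206912  -0.57211492  0.00529765] [0.56878754 0.02043008 0.15256528] [ 0.57458551 -0.09547723  0.08845372]
185    3    6    0   -1    1   -3    6   -2    0    3    0    0    0    2    7    5    2    2   10   -1    1    1    0    4    5   -1    0    1   -2   -2   -5    1
189    0    8    2    2    0    8   -2   -5   -6    5   -2    5   -6    3    9    2   -2    5    0    6    3    0   -1    0   -5    5   -2    0   -4   -2   -2   -1
193    2    4    2   -3   -6   -1    8   -2    0    0    3    0    0   10    2    7   -6   -1    2   -4   -2    9    2    4    0    4   -4    4    3    0    0    1
197    0    0   14    1    2   -3    2    5    9   12    4    5    7    4   15    4   13   11    8   10   17    9   11 1659    6    5    2    0   -8    0    2   -3
201    5    0   10    1    1   -2   10    3    0    6   93   93   93   94   93   93  100   97   97   97   90   92    4    4    3    0   -1    0    0    3    2    0
205   -6    0    2    2    3    1   13    4   -2    0   93   88   91   88   91   96   93   93   89   84   87    9   11    2    1    5 
[... 1297 characters left out ...]
   5   10    1   -3    1   -1   -2    0    0
241    0    2   -2   -4    5   -2    9   10    9    7    5    3    1   12    6    8    7   11   14    4    2    7    1   12   11    8    4    0   -1    3   -1   -8
245    0   -3    5    1    3    3   -1    1   -2    5    7    1   10    6    6    8    3   11   13    7    6    7    3    9    6   -4   -2    4   -4   -3    6   -2
249    0   -4   -4    0   -7    3   -2   -2   -8    0   -4    4   -2    1   -5   -2   -1 1659   -2    0    4   -7    2    0   -6    4    0    3   -4    1    0   -2
253    0    1    6    1    2    4   -2   -1    2   -1    1    0    0    0   -2    4   -3    0    0   -7   -4   -4    2    0    4   -4   -5   -2    0    0   -4    0
```

```bash
python3 - <<'E'
from h import *
f=grab_frame("top")
p=f["pixels"].astype(int);hsv=cv2.cvtColor(f["pixels"],cv2.COLOR_RGB2HSV)
print(hsv[240,262],hsv[230,300],hsv[197,262],hsv[300,300],hsv[203,300])
E
```

```text
[ 15  27 133] [ 10   9 255] [17 25 92] [ 12 159 146] [ 13  14 252]
```

View pics/topc.png

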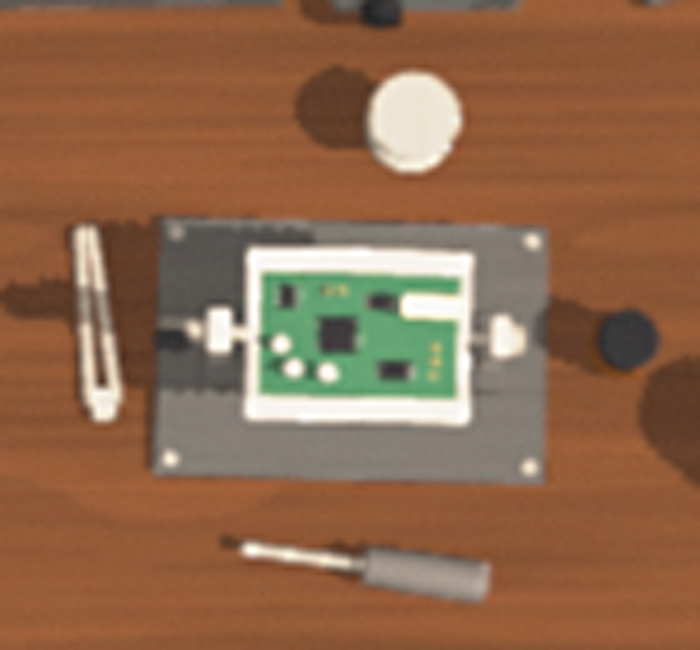

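View pics/scenec.png

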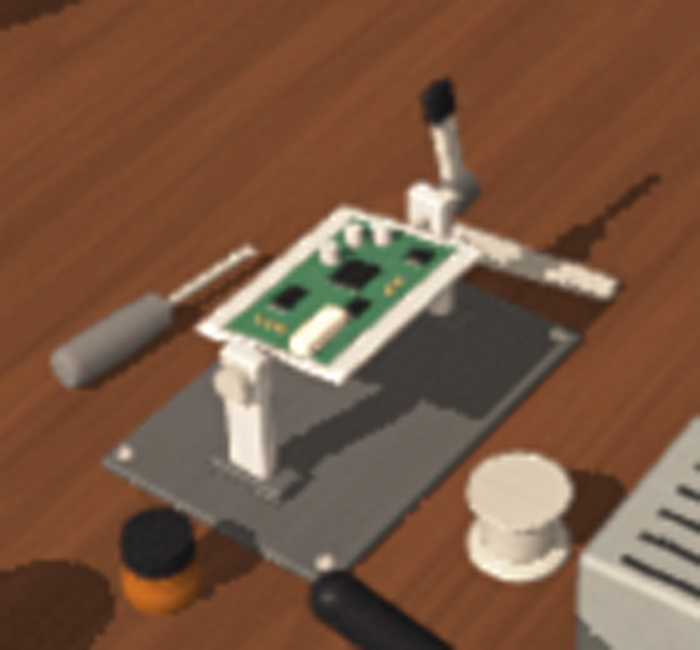

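```bash
python3 - <<'E'
from h import *
f=grab_frame("top");C=cloud(f)
hsv=cv2.cvtColor(f["pixels"],cv2.COLOR_RGB2HSV)
m=((hsv[...,1]<90)|((hsv[...,0]>40)&(hsv[...,0]<90))).astype(np.uint8)
roi=np.zeros_like(m);roi[188:252,252:340]=1;m*=roi
m=cv2.morphologyEx(m,cv2.MORPH_OPEN,np.ones((5,5)))
n,l,st,ce=cv2.connectedComponentsWithStats(m);i=1+np.argmax(st[1:,4]);print(st[i])
c=max(cv2.findContours((l==i).astype(np.uint8),cv2.RETR_EXTERNAL,cv2.CHAIN_APPROX_NONE)[0],key=len)
P=plane(f,c.reshape(-1,2),0.008)
r=cv2.minAreaRect((P[:,:2]*1000).astype(np.float32));print("base",r)
# frame: height-based
h=C[...,2];mm=((h>.065)&(h<.11)&(roi>0)).astype(np.uint8)
mm=cv2.morphologyEx(mm,cv2.MORPH_OPEN,np.ones((9,9)))
q=C[mm>0];A=np.c_[q[:,:2],np.ones(len(q))];print("plane",np.linalg.lstsq(A,q[:,2],rcond=None)[0],len(q))
print("board",cv2.minAreaRect((q[:,:2]*1000).astype(np.float32)),q.mean(0))
# lever
ml=(h>.105)&(h<.2)&(roi>0);print("hi",C[ml])
# bystanders
for nm,b,z in(("jar",(340,205,362,228),.042),("spool",(296,160,320,186),.042)):
    w=C[b[1]:b[3],b[0]:b[2]].reshape(-1,3);w=w[(w[:,2]>.03)&(w[:,2]<.06)];print(nm,np.median(w,0),w.min(0),w.max(0))
print("driver",plane(f,[(273,261),(323,266)],.01),"tweezers",plane(f,[(243,196),(246,234)],.005))
E
```

```text
[ 255  193   80   54 4019]
base ((578.8587646484375, -90.02218627929688), (241.67999267578125, 159.75131225585938), 87.84323120117188)
plane [ 0.15180741 -0.01024042 -0.00142326] 1409
board ((578.0582885742188, -91.6978530883789), (127.12250518798828, 100.14306640625), 89.28807830810547) [ 0.57705336 -0.09120252  0.08711166]
hi [[ 0.59575529 -0.12401217  0.10511519]
 [ 0.59109311 -0.01076917  0.10604076]
 [ 0.58262932  0.02114381  0.10679983]
 [ 0.58213165  0.01819077  0.11075538]
 [ 0.58237171  0.01533821  0.10842355]
 [ 0.58220743  0.01243649  0.10953828]
 [ 0.58237264 -0.01356143  0.10555248]
 [ 0.57515112  0.02610771  0.14691962]
 [ 0.57475452  0.02323049  0.15007045]
 [ 0.57497619  0.02045806  0.14786835]
 [ 0.5751726   0.01767415  0.14588426]
 [ 0.57514989  0.01485702  0.14579756]
 [ 0.57512455  0.01203936  0.14573372]
 [ 0.57415949  0.00914072  0.15381367]
 [ 0.57168964  0.0260169   0.15243778]
 [ 0.57134216  0.02315779  0.15520962]
 [ 0.57115218  0.02033318  0.15659596]
 [ 0.57165416  0.01760839  0.15189064]
 [ 0.57144531  0.01478066  0.15344296]
 [ 0.57091701  0.01192555  0.
[... 418 characters left out ...]
0651874  0.13876201]
 [ 0.56573308  0.02600816  0.1552776 ]
 [ 0.5664556   0.02334136  0.14840682]
 [ 0.56564817  0.02040651  0.15546008]
 [ 0.56602483  0.0176657   0.15173528]
 [ 0.56599495  0.0148604   0.15171113]
 [ 0.5660133   0.01206028  0.15124751]
 [ 0.56514323  0.00917772  0.158877  ]]
jar [ 0.57839654 -0.25639103  0.04170994] [ 0.5623137  -0.27413228  0.03072214] [ 0.59687651 -0.24028848  0.05064036]
spool [ 0.71779249 -0.13085916  0.04192828] [ 0.69224393 -0.15588347  0.03041127] [ 0.74317127 -0.1033131   0.05141353]
driver [[ 0.45237433 -0.02147062  0.01      ]
 [ 0.43499806 -0.17386047  0.01      ]] tweezers [[0.65432842 0.06880144 0.005     ]
 [0.53627865 0.06032103 0.005     ]]
```

```bash
cat >> h.py <<'E'
H=np.array([.579,-.090,0]);YAW=-.038
c_,s_=np.cos(YAW),np.sin(YAW);EX=np.array([c_,s_,0]);EY=np.array([-s_,c_,0])
def state():
    s=sense();Rm=q2R(s["ee_rot"]);tip=s["tool_pos"]+.173*Rm[:,2]-H
    t=np.degrees(np.arcsin(Rm[:,2]@EX))
    print("t%.1f"%s["clock"],"tip(holder mm)",np.round([1e3*tip@EX,1e3*tip@EY,1e3*tip[2]],1),"tilt%.1f"%t,"F",np.round(s["wrist_force"],1),"grip%.2f"%s["grip_width"],"q",np.round(s["qpos"],2),"z",np.round(Rm[:,2],3))
    return s,Rm
def goto(hx,hy,hz,tilt):
    s,Rm=state();a=np.radians(tilt)
    z=EX*np.sin(a)+np.array([0,0,-np.cos(a)]);x=EY;y=np.cross(z,x);W=np.c_[x,y,z]
    rv=np.degrees(R.from_matrix(W@Rm.T).as_rotvec())
    tcp=H+EX*hx/1e3+EY*hy/1e3+np.array([0,0,hz/1e3])-.173*z
    print("need rot",np.round(rv,2),"shift",np.round(tcp-s["tool_pos"],4))
E
python3 -c "
from h import *
goto(-95,-45,160,0);goto(-95,-45,160,35)"
```

```text
t0.3 tip(holder mm) [-400.1  613.3  231.5] tilt-0.0 F [ 0.4 -0.2  0.1] grip1.00 q [ 1.08  0.15  1.44 -0.    1.55 -0.13] z [-0. -0. -1.]
need rot [ 0.02 -0.   18.44] shift [ 0.2799 -0.6695 -0.0715]
t0.3 tip(holder mm) [-400.1  613.3  231.5] tilt-0.0 F [ 0.4 -0.2  0.1] grip1.00 q [ 1.08  0.15  1.44 -0.    1.55 -0.13] z [-0. -0. -1.]
need rot [ -6.93 -34.46  17.87] shift [ 0.1807 -0.6657 -0.1028]
```

```bash
python3 -m inch '0 0 2 0.01 -0.04 0 -1;0 0 2 0.012 -0.044 0 -1;0 0 2 0.012 -0.044 0 -1;0 0 2 0.012 -0.044 0 -1;0 0 2 0.012 -0.044 0 -1;0 0 2 0.012 -0.044 0 -1;0 0 2 0.012 -0.044 0 -1;0 0 2 0.012 -0.044 0 -1;0 0 2.4 0.012 -0.044 0 -1;0 0 0 0.012 -0.044 0 -1;0 0 0 0.012 -0.044 0 -1;0 0 0 0.012 -0.044 0 -1' 20
python3 -c "
from h import *
goto(-95,-45,160,35)"
```

```text
clock: 1.55
tool_pos: [0.3435, 0.0157, 0.405]
ee_rot: [0.001, 0.721, 0.693, 0.0]
wrist_force: [1.7, 1.3, 0.3]
grip_width: 0.0
t1.6 tip(holder mm) [-239.1   96.6  232. ] tilt0.1 F [1.7 1.3 0.3] grip0.00 q [-0.18 -0.36  1.89 -0.    1.6  -1.71] z [ 0.001 -0.    -1.   ]
need rot [ -1.34 -34.9    0.09] shift [ 0.0397 -0.1433 -0.1033]
```

```bash
python3 -m inch '-0.19 -5 0 0.005 -0.018 -0.008 -1;-0.19 -5 0 0.005 -0.018 -0.008 -1;-0.19 -5 0 0.005 -0.018 -0.008 -1;-0.19 -5 0 0.005 -0.018 -0.008 -1;-0.19 -5 0 0.005 -0.018 -0.008 -1;-0.19 -5 0 0.005 -0.018 -0.008 -1;-0.19 -5 0 0.005 -0.018 -0.008 -1;0 0 0 0.005 -0.017 -0.01 -1;0 0 0 0 0 -0.01 -1;0 0 0 0 0 0 -1;0 0 0 0 0 0 -1'
python3 -c "
from h import *
goto(-95,-45,160,35)
f=grab_frame('scene');save(f,'s1.png',(150,100,360,300),3.5)
s=sense();f=grab_frame('wrist');save(f,'w1.png')"
```

```text
clock: 2.65
tool_pos: [0.3838, -0.1251, 0.3289]
ee_rot: [0.216, 0.687, 0.661, 0.209]
wrist_force: [0.2, -0.4, -0.8]
grip_width: 0.001
t2.6 tip(holder mm) [-94.5 -42.4 187.2] tilt35.0 F [ 0.2 -0.4 -0.8] grip0.00 q [-0.63 -0.36  2.1   0.42  0.91 -2.34] z [ 0.573 -0.021 -0.819]
need rot [-0.05  0.01  0.05] shift [-0.0006 -0.0025 -0.0272]
```

View pics/s1.png

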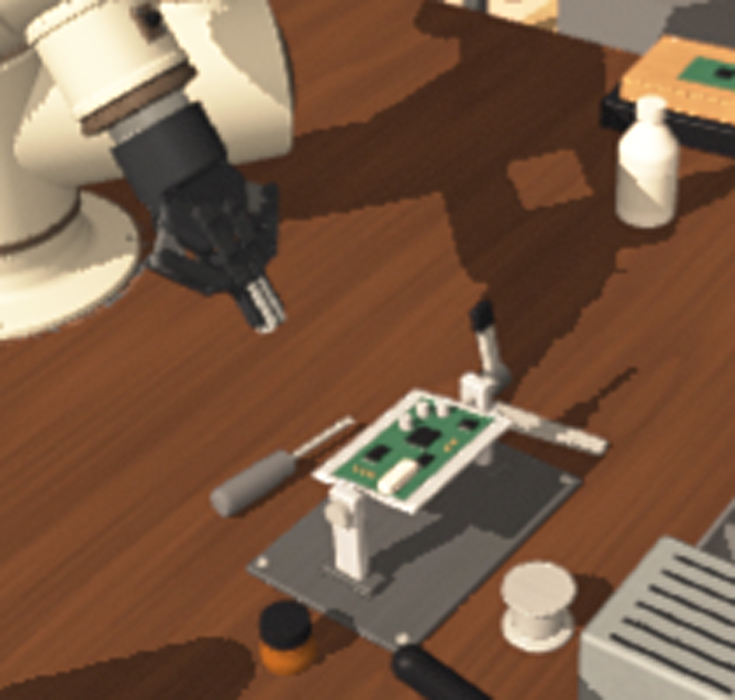

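View pics/w1.png

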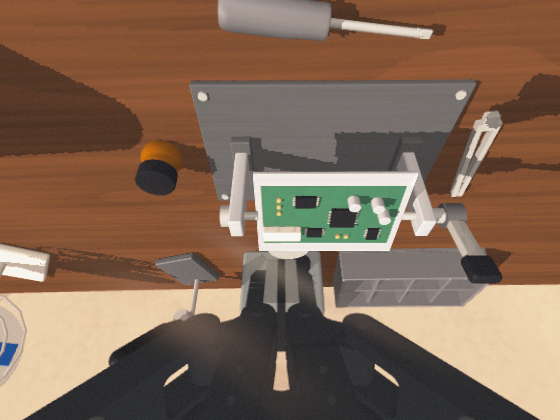

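```bash
python3 -c "
from h import *
s=sense();f=grab_frame('wrist')
for n,uv,z in (('base',[(192,82),(474,81)],.008),('board near edge',[(255,173),(414,173)],.0775),('board far',[(259,250),(393,250)],.0925)):
    P=plane(f,uv,z,s)-H;print(n,np.round(np.c_[P@EX,P@EY]*1e3,1))
"
```

```text
base [[ -80.  -116.5]
 [ -80.   115.6]]
board near edge [[-45.6 -63.6]
 [-45.4  62.2]]
board far [[ 53.2 -65.1]
 [ 53.1  69.2]]
```

```bash
python3 -m inch '0 0 0 0.01 -0.001 -0.015 -1;0 0 0 0.012 -0.002 -0.017 -1;0 0 0 0.012 -0.002 -0.017 -1;0 0 0 0.012 -0.002 -0.017 -1;0 0 0 0.01 0 -0.015 -1;0 0 0 0 0 0 -1;0 0 0 0 0 0 -1'
python3 -c "
from h import *
goto(-38,-47,86,35)"
```

```text
clock: 3.5
tool_pos: [0.4398, -0.1322, 0.2481]
ee_rot: [0.216, 0.687, 0.661, 0.209]
wrist_force: [-0.5, 0.1, 0.5]
grip_width: -0.0
t3.5 tip(holder mm) [-38.2 -47.4 106.5] tilt35.0 F [-0.5  0.1  0.5] grip-0.00 q [-0.55 -0.13  2.11  0.48  0.67 -2.39] z [ 0.573 -0.021 -0.819]
need rot [-0.05  0.02  0.02] shift [ 0.0003  0.0004 -0.0204]
```

```bash
python3 -m inch '0 0 0 0 0 -0.005 -1;0 0 0 0 0 -0.005 -1;0 0 0 0 0 -0.005 -1;0 0 0 0 0 -0.005 -1;0 0 0 0.0005 0 -0.005 -1;0 0 0 0.0005 0 -0.005 -1;0 0 0 0.0005 0 -0.005 -1;0 0 0 0.0005 0 -0.005 -1;0 0 0 0.0005 0 -0.004 -1;0 0 0 0 0 0 -1;0 0 0 0 0 0 -1'
python3 -c "
from h import *
state()
f=grab_frame('scene');save(f,'s2.png',(180,140,320,270),5)"
```

```text
clock: 4.6
tool_pos: [0.4423, -0.1325, 0.2036]
ee_rot: [0.216, 0.688, 0.661, 0.209]
wrist_force: [-0.5, 0.1, -0.4]
grip_width: -0.002
t4.6 tip(holder mm) [-35.8 -47.6  61.9] tilt35.0 F [-0.5  0.1 -0.4] grip-0.00 q [-0.55 -0.05  2.15  0.55  0.57 -2.48] z [ 0.573 -0.022 -0.819]
```

View pics/s2.png

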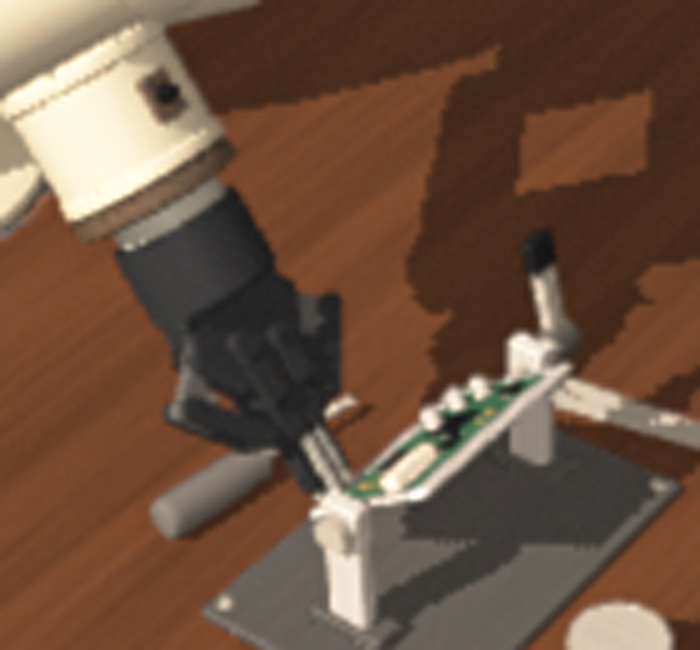

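```bash
python3 -m inch '0 0 0 0 0 -0.004 -1;0 0 0 0 0 -0.004 -1;0 0 0 0 0 -0.003 -1;0 0 0 0.002 0 -0.003 -1;0 0 0 0.004 0 -0.002 -1;0 0 0 0.004 0 -0.002 -1;0 0 0 0.003 0 -0.001 -1;0 0 0 0 0 0 -1'
python3 -c "
from h import *
state()
f=grab_frame('scene');save(f,'s3.png',(180,140,320,270),5)"
```

```text
clock: 5.45
tool_pos: [0.4557, -0.1325, 0.1845]
ee_rot: [0.216, 0.687, 0.661, 0.209]
wrist_force: [-0.3, 0.9, -0.7]
grip_width: -0.001
t5.5 tip(holder mm) [-22.4 -47.1  42.8] tilt35.0 F [-0.3  0.9 -0.7] grip-0.00 q [-0.53  0.01  2.14  0.59  0.52 -2.51] z [ 0.573 -0.022 -0.819]
```

View pics/s3.png

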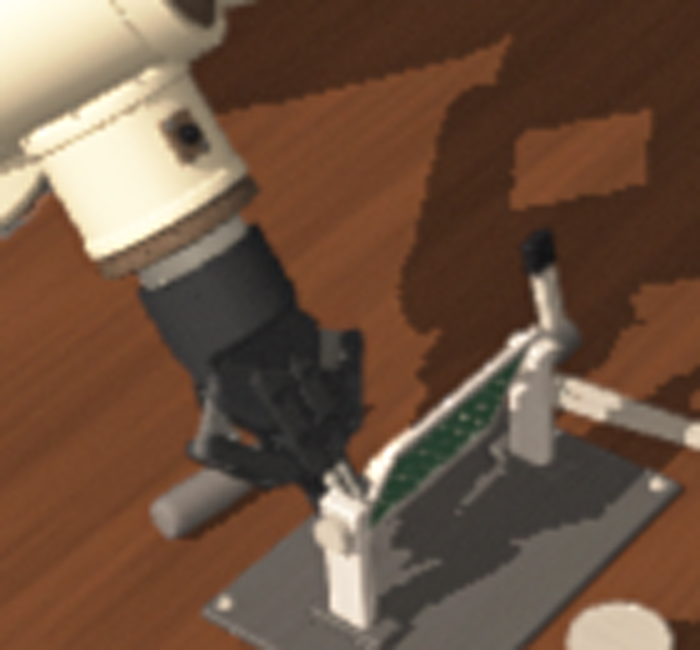

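```bash
python3 -m inch '0 0 0 0.004 0 -0.001 -1;0 0 0 0.004 0 -0.001 -1;0 0 0 0.001 0 0 -1;0 0 0 0 0 0 -1'
python3 -c "
from h import *
state()
f=grab_frame('scene');save(f,'s4.png',(180,140,320,270),5)
f=grab_frame('top');C=cloud(f);h=C[...,2];m=(h>.05)&(h<.15);m[:195]=0;m[236:]=0;m[:,:272]=0;m[:,:]&=True
P=C[m]-H;y=P@EY
k=(y>5e-3)&(y<.06);P=P[k];
print(np.round(np.c_[P@EX,P@EY,P[:,2]]*1e3)[::4])"
```

```text
clock: 5.9
tool_pos: [0.4645, -0.1325, 0.1827]
ee_rot: [0.217, 0.687, 0.661, 0.209]
wrist_force: [1.0, -0.4, 0.4]
grip_width: 0.002
t5.9 tip(holder mm) [-13.5 -46.9  41. ] tilt35.0 F [ 1.  -0.4  0.4] grip0.00 q [-0.52  0.03  2.12  0.58  0.51 -2.5 ] z [ 0.574 -0.022 -0.819]
[[  9.  60. 134.]
 [  9.  48. 136.]
 [  9.  37. 135.]
 [  9.  26. 139.]
 [ 11.  14. 127.]
 [  7.  60. 130.]
 [  7.  48. 128.]
 [  7.  37. 132.]
 [  7.  26. 135.]
 [  8.  14. 132.]
 [  5.  59. 121.]
 [  5.  48. 125.]
 [  5.  37. 124.]
 [  5.  25. 127.]
 [  6.  14. 123.]
 [  3.  59. 113.]
 [  4.  48. 107.]
 [  4.  36. 110.]
 [  4.  25. 114.]
 [  4.  13. 113.]
 [  1.  56. 104.]
 [  0.  45. 115.]
 [  2.  33. 102.]
 [  2.  21. 103.]
 [  2.  10. 110.]
 [ -0.  53.  94.]
 [ -1.  42. 101.]
 [  1.  30.  90.]
 [  1.  18.  90.]
 [ -0.   7. 103.]
 [ -3.  50.  90.]
 [ -2.  38.  87.]
 [ -1.  26.  79.]
 [ -2.  15.  94.]
 [ -4.  59.  74.]
 [ -6.  47.  90.]
 [ -4.  35.  77.]
 [ -3.  23.  71.]
 [ -4.  12.  85.]
 [ -5.  55.  54.]
 [ -8.  44.  86.]
 [ -5.  32.  60.]
 [ -6.  20.  68.]
 [ -6.   8.  76.]
 [-11.  50.  84.]
 [ -9.  38.  67.]
 [ -8.  25.  57.]
 [ -8.  14.  67.]
 [-14.  47.  82.]
 [-13.  35.  75.]
 [-12.  14.  69.]
 [-15.  20.  72.]
 [-51.   6. 116.]
 [-57.   9. 115.]]
```

View pics/s4.png

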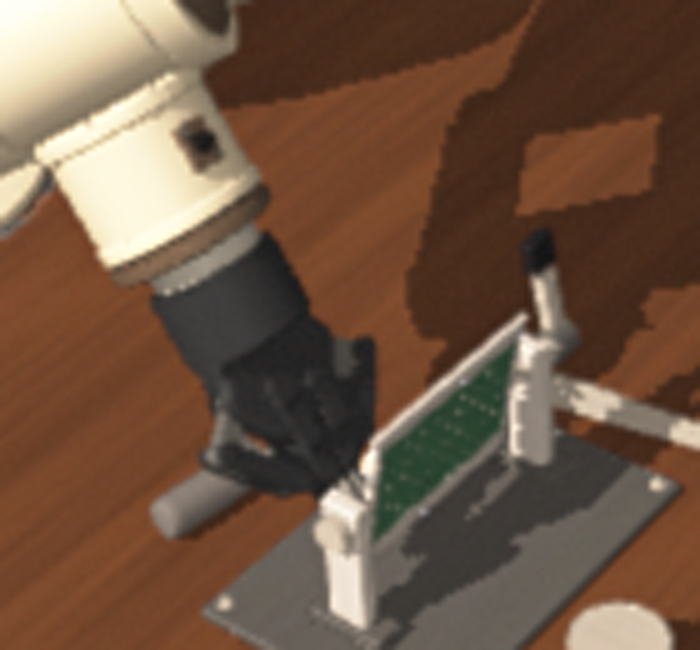

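```bash
python3 -m inch '0 0 0 -0.01 0 0.01 -1;0 0 0 -0.02 0 0.028 -1;0 0 0 -0.02 0 0.028 -1;0 0 0 -0.02 0 0.028 -1;0 0 0 0 0 0.035 -1;0 0 0 0 0 0.035 -1;0.19 5 0 0.01 0.005 0.02 -1;0.19 5 0 0.02 0.005 0.01 -1;0.19 5 0 0.02 0.005 0 -1;0.19 5 0 0.02 0.005 0 -1;0.19 5 0 0.02 0.005 0 -1;0.19 5 0 0.02 0.005 0 -1'
python3 -c "
from h import *
goto(60,-10,210,0)"
```

```text
clock: 7.2
tool_pos: [0.505, -0.1021, 0.3768]
ee_rot: [0.031, 0.72, 0.692, 0.029]
wrist_force: [0.6, -0.8, -0.1]
grip_width: -0.001
t7.2 tip(holder mm) [-58.9 -15.  204.4] tilt4.8 F [ 0.6 -0.8 -0.1] grip-0.00 q [-0.36  0.01  1.64  0.03  1.41 -1.89] z [ 0.084 -0.004 -0.996]
need rot [0.22 4.81 0.09] shift [ 1.336e-01 -1.000e-04  6.200e-03]
```

```bash
python3 -m inch '0.2 4.8 0 0.025 0 0.002 -1;0 0 0 0.03 0 0 -1;0 0 0 0.03 0 0 -1;0 0 0 0.03 0 0 -1;0 0 0 0.019 0 0 -1;0 0 0 0 0 -0.03 -1;0 0 0 0 0 -0.03 -1;0 0 0 0 0 -0.03 -1;0 0 0 0 0 0 -1;0 0 0 0 0 0 -1'
python3 -c "
from h import *
goto(13,-10,122,0)
f=grab_frame('scene');save(f,'s5.png',(180,140,320,270),5)"
```

```text
clock: 8.2
tool_pos: [0.6384, -0.1026, 0.2894]
ee_rot: [0.001, 0.721, 0.693, 0.001]
wrist_force: [0.5, -0.7, 0.4]
grip_width: 0.003
t8.2 tip(holder mm) [ 60.4 -10.3 116.4] tilt0.2 F [ 0.5 -0.7  0.4] grip0.00 q [-0.28  0.36  1.42  0.    1.36 -1.81] z [ 0.003  0.    -1.   ]
need rot [-0.01  0.19  0.09] shift [-0.0468  0.0021  0.0056]
```

View pics/s5.png

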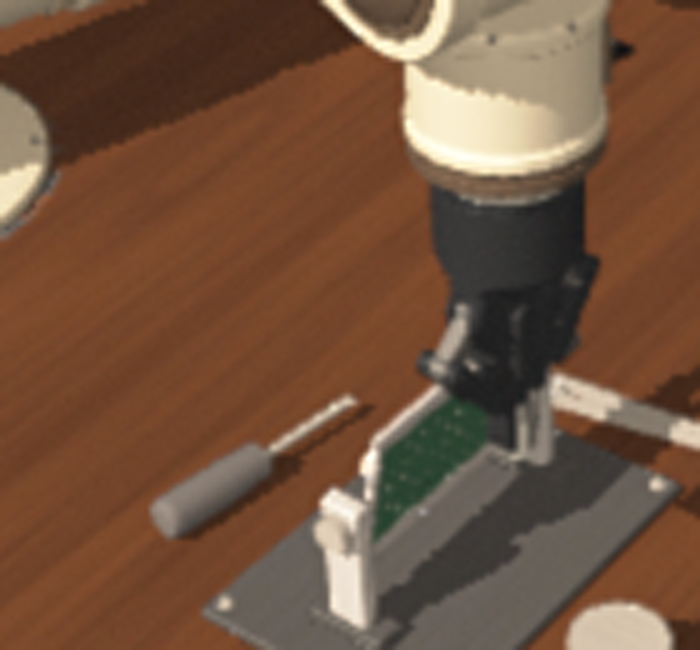

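```bash
python3 -m inch '0 0 0 -0.01 0 0 -1;0 0 0 -0.015 0.001 0 -1;0 0 0 -0.01 0 0.001 -1;0 0 0 -0.005 0 0.001 -1;0 0 0 -0.005 0 0.001 -1;0 0 0 -0.005 0 0.001 -1;0 0 0 -0.005 0 0 -1;0 0 0 -0.005 0 0 -1;0 0 0 -0.005 0 -0.001 -1;0 0 0 0 0 0 -1'
python3 -c "
from h import *
state()
f=grab_frame('scene');save(f,'s6.png',(180,140,320,270),5)"
```

```text
clock: 9.25
tool_pos: [0.5727, -0.1015, 0.2915]
ee_rot: [0.001, 0.721, 0.693, 0.001]
wrist_force: [-0.0, -0.6, 0.0]
grip_width: -0.0
t9.2 tip(holder mm) [ -5.3 -11.7 118.5] tilt0.2 F [-0.  -0.6  0. ] grip-0.00 q [-0.31  0.23  1.58  0.    1.33 -1.84] z [ 0.003  0.    -1.   ]
```

View pics/s6.png

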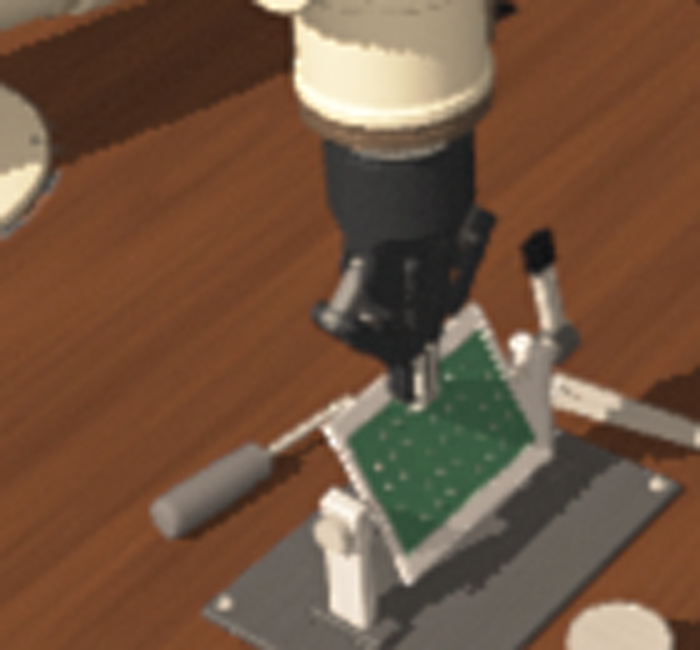

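```bash
python3 -m inch '0 0 0 -0.005 0 0 -1;0 0 0 -0.005 0 -0.001 -1;0 0 0 -0.005 0 -0.005 -1;0 0 0 -0.004 0 -0.005 -1;0 0 0 -0.003 0 -0.005 -1;0 0 0 -0.002 0 -0.005 -1;0 0 0 -0.001 0 -0.004 -1;0 0 0 -0.001 0 -0.004 -1;0 0 0 0 0 -0.001 -1;0 0 0 0 0 0 -1'
python3 -c "
from h import *
state()
f=grab_frame('scene');save(f,'s7.png',(180,140,320,270),5)"
```

```text
clock: 10.3
tool_pos: [0.5473, -0.1015, 0.2615]
ee_rot: [0.001, 0.721, 0.693, 0.001]
wrist_force: [0.0, 0.9, -0.0]
grip_width: 0.003
t10.3 tip(holder mm) [-30.7 -12.7  88.5] tilt0.2 F [ 0.   0.9 -0. ] grip0.00 q [-0.32  0.2   1.67  0.    1.26 -1.85] z [ 0.003  0.    -1.   ]
```

View pics/s7.png

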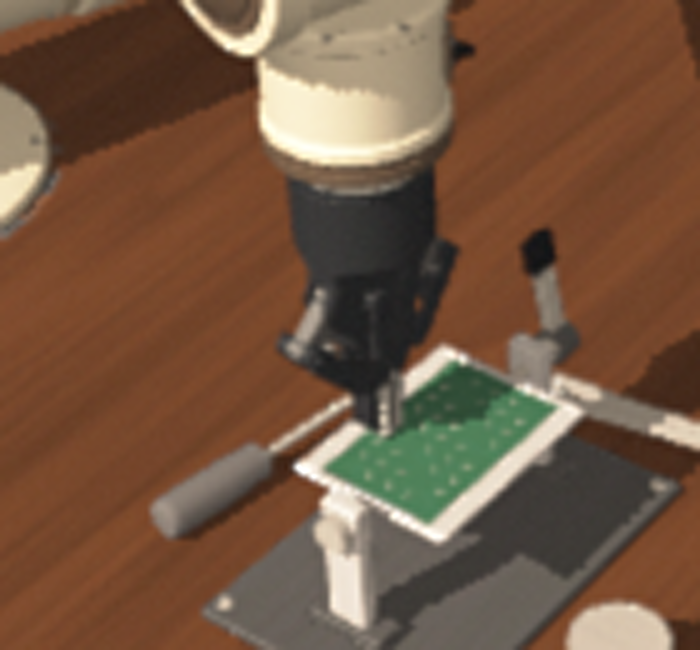

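Nearly level. I'll press down in small steps and watch the force.

```bash
python3 -m inch '0 0 0 0 0 -0.001 -1;0 0 0 0 0 -0.001 -1;0 0 0 0 0 0 -1'; python3 -m inch '0 0 0 0 0 -0.001 -1;0 0 0 0 0 0 -1'
```

```text
clock: 10.65
tool_pos: [0.5474, -0.1015, 0.2603]
ee_rot: [0.001, 0.721, 0.693, 0.001]
wrist_force: [-3.3, 1.2, 9.1]
grip_width: -0.001
clock: 10.85
tool_pos: [0.5473, -0.1015, 0.2602]
ee_rot: [0.002, 0.721, 0.693, 0.001]
wrist_force: [-8.5, 1.6, 20.4]
grip_width: -0.002
```

```bash
python3 -m inch '0 0 0 0 0 0.01 -1;0 0 0 0 0 0.03 -1;0 0 0 0 0 0.04 -1;0 0 0 -0.02 0.01 0.02 -1;0 0 0 -0.02 0.03 0 -1;0 0 0 -0.02 0.04 0 -1;0 0 0 0 0.03 0 -1;0 0 0 0 0.02 0 -1;0 0 0 0 0 0 -1;0 0 0 0 0 0 -1'
python3 -c "
from h import *
goto(-75,110,130,0)
f=grab_frame('scene');save(f,'s8.png',(180,140,320,270),5)
f=grab_frame('top');C=cloud(f);save(f,'t8.png',(225,150,365,280),5)
P=C[198:240,270:326].reshape(-1,3)-H;X=np.c_[P@EX,P@EY,P[:,2]]
k=(abs(X[:,0])<.045)&(abs(X[:,1])<.06)&(X[:,2]>.06)&(X[:,2]<.11);q=X[k]
print(k.sum(),np.linalg.lstsq(np.c_[q[:,:2],np.ones(len(q))],q[:,2],rcond=None)[0])"
```

```text
clock: 11.85
tool_pos: [0.4873, 0.0285, 0.3589]
ee_rot: [0.001, 0.721, 0.693, 0.001]
wrist_force: [0.7, -0.6, 0.6]
grip_width: -0.002
t11.8 tip(holder mm) [-95.5 114.9 185.9] tilt0.2 F [ 0.7 -0.6  0.6] grip-0.00 q [-0.1  -0.01  1.7   0.    1.45 -1.63] z [ 0.004 -0.    -1.   ]
need rot [0.01 0.22 0.03] shift [ 0.0209 -0.0058 -0.0559]
1038 [0.00325167 0.00175685 0.08664537]
```

View pics/t8.png

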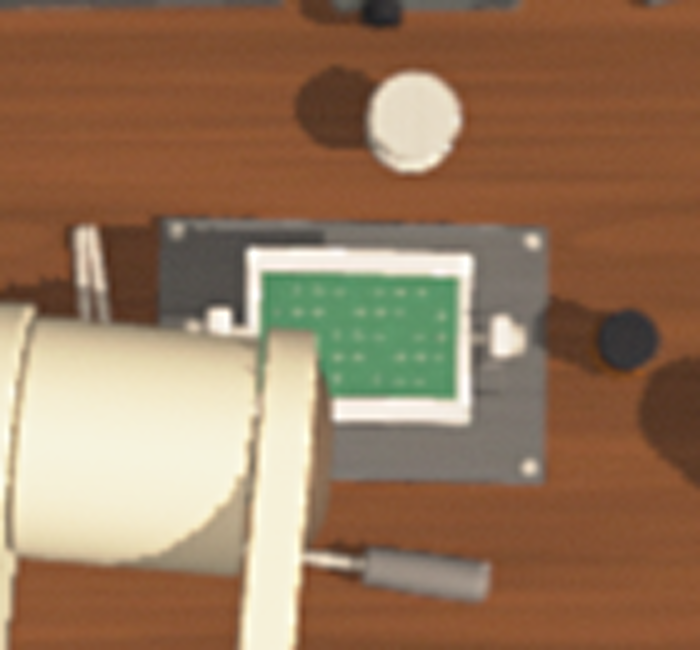

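View pics/s8.png

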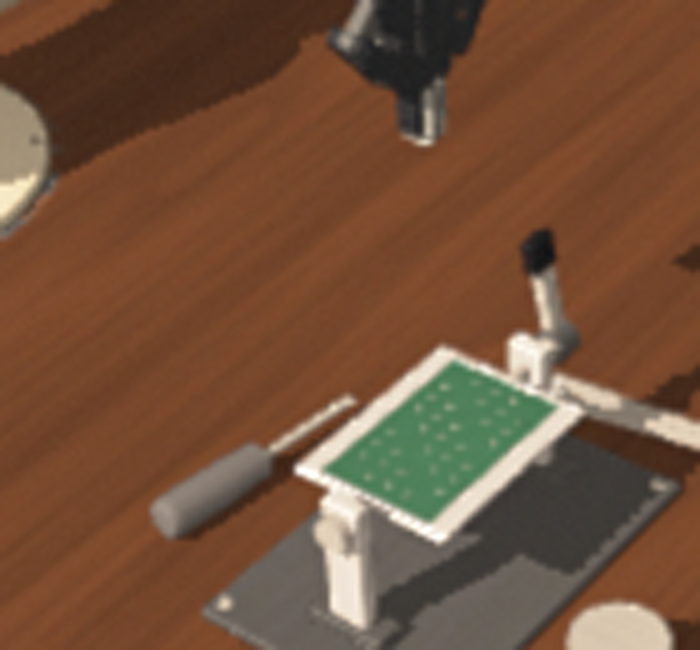

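```bash
python3 -m inch '0 0 0 0.01 -0.002 -0.02 -1;0 0 0 0.015 -0.002 -0.02 -1;0 0 0 0.01 -0.002 -0.012 -1;0 0 0 0.005 0 0 -1;0 0 0 0.005 0 0 -1;0 0 0 0 0 0 -1'
python3 -c "
from h import *
goto(-15,110,135,0)
f=grab_frame('scene');save(f,'s9.png',(180,140,320,270),5)"
```

```text
clock: 12.55
tool_pos: [0.5328, 0.0223, 0.3076]
ee_rot: [0.002, 0.721, 0.693, 0.002]
wrist_force: [-0.0, 0.3, 0.2]
grip_width: 0.0
t12.6 tip(holder mm) [-49.7 110.5 134.6] tilt0.3 F [-0.   0.3  0.2] grip0.00 q [-0.1   0.12  1.68  0.    1.35 -1.63] z [ 0.005 -0.    -1.   ]
need rot [0.   0.26 0.1 ] shift [ 0.0354 -0.0018  0.0004]
```

View pics/s9.png

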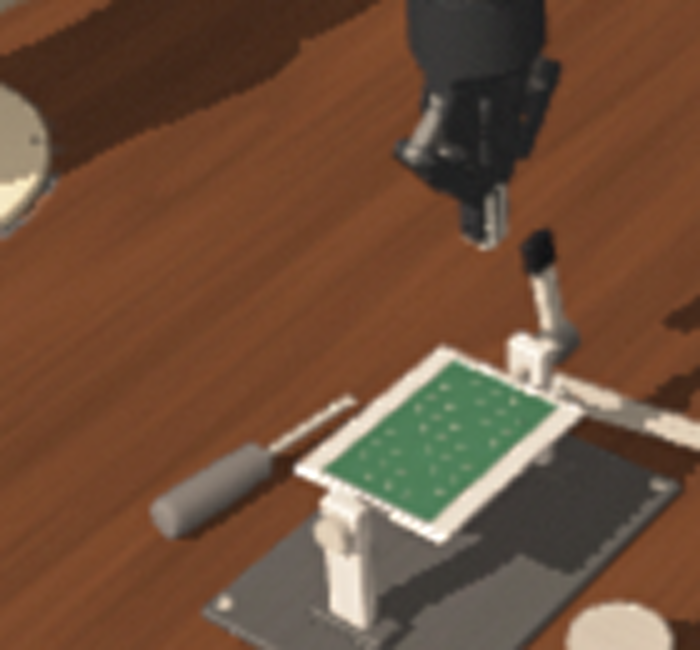

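```bash
python3 -m inch '0 0 0 0.008 0 0 -1;0 0 0 0.008 -0.001 0 -1;0 0 0 0.008 0 0 -1;0 0 0 0.008 -0.001 0 -1;0 0 0 0.008 0 0 -1;0 0 0 0.008 -0.001 0 -1;0 0 0 0.008 0 -0.001 -1;0 0 0 0.008 -0.001 -0.003 -1;0 0 0 0.008 0 -0.005 -1;0 0 0 0 0 0 -1'
python3 -c "
from h import *
goto(33.5,110,112,0)
f=grab_frame('scene');save(f,'s10.png',(180,140,320,270),5)"
```

```text
clock: 13.6
tool_pos: [0.605, 0.0184, 0.2966]
ee_rot: [0.001, 0.721, 0.693, 0.001]
wrist_force: [0.2, -0.4, -0.4]
grip_width: 0.003
t13.6 tip(holder mm) [ 22.3 109.4 123.6] tilt0.1 F [ 0.2 -0.4 -0.4] grip0.00 q [-0.1   0.27  1.52  0.    1.35 -1.63] z [ 0.003  0.    -1.   ]
need rot [-0.01  0.15  0.09] shift [ 0.0116  0.0002 -0.0116]
```

View pics/s10.png

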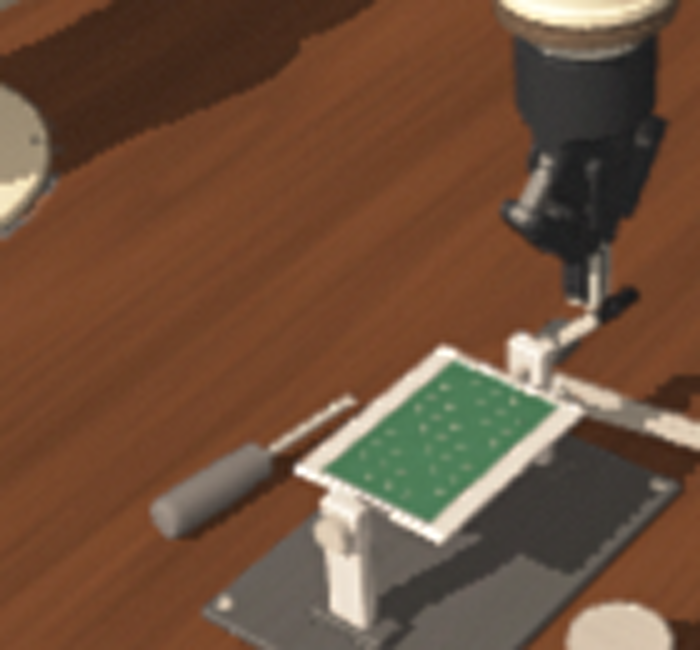

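```bash
python3 -m inch '0 0 0 0.005 0 -0.005 -1;0 0 0 0.005 0 -0.005 -1;0 0 0 0.003 0 -0.005 -1;0 0 0 0.002 0 -0.005 -1;0 0 0 0.001 0 -0.004 -1;0 0 0 0 0 -0.001 -1;0 0 0 0 0 0 -1'; python3 -m inch '0 0 0 0 0 -0.001 -1;0 0 0 0 0 0 -1'
```

```text
clock: 14.35
tool_pos: [0.6202, 0.0185, 0.2725]
ee_rot: [0.001, 0.721, 0.693, 0.001]
wrist_force: [0.1, -0.2, 0.3]
grip_width: -0.0
clock: 14.55
tool_pos: [0.6203, 0.0185, 0.2718]
ee_rot: [0.001, 0.721, 0.693, 0.001]
wrist_force: [0.8, 1.1, 0.7]
grip_width: 0.001
```

```bash
python3 -m inch '0 0 0 0 0 -0.001 -1;0 0 0 0 0 0 -1'; python3 -m inch '0 0 0 0 0 -0.001 -1;0 0 0 0 0 0 -1'; python3 -m inch '0 0 0 0 0 -0.001 -1;0 0 0 0 0 0 -1'
```

```text
clock: 14.75
tool_pos: [0.6203, 0.0185, 0.2708]
ee_rot: [0.001, 0.721, 0.693, 0.001]
wrist_force: [0.2, 0.4, 0.9]
grip_width: 0.002
clock: 14.95
tool_pos: [0.6203, 0.0185, 0.2697]
ee_rot: [0.001, 0.721, 0.693, 0.001]
wrist_force: [-0.1, -0.2, 1.8]
grip_width: -0.002
clock: 15.15
tool_pos: [0.6204, 0.0185, 0.2694]
ee_rot: [0.002, 0.721, 0.693, 0.002]
wrist_force: [-1.7, 0.0, 10.1]
grip_width: -0.006
```

Stop reached (10 N). One more small press, then withdraw.

```bash
python3 -m inch '0 0 0 0 0 -0.001 -1;0 0 0 0 0 0 -1;0 0 0 0 0 0 -1'; python3 -m inch '0 0 0 0 0 0.01 -1;0 0 0 0 0 0.02 -1;0 0 0 0 0 0.03 -1;0 0 0 -0.02 0.02 0.03 -1;0 0 0 -0.03 0.04 0.03 -1;0 0 0 -0.03 0.04 0 -1;0 0 0 -0.03 0.04 0 -1;0 0 0 -0.02 0.04 0 -1;0 0 0 -0.02 0.04 0 -1;0 0 0 0 0.03 0 -1;0 0 0 0 0 0 -1;0 0 0 0 0 0 -1'
python3 -c "
from h import *
state()
f=grab_frame('scene');save(f,'s11.png',(180,140,340,290),4.5)
f=grab_frame('top');C=cloud(f);save(f,'t11.png',(225,150,365,280),5)
X=C[190:252,250:340].reshape(-1,3)-H;X=np.c_[X@EX,X@EY,X[:,2]]
k=(abs(X[:,0])<.045)&(abs(X[:,1])<.06)&(X[:,2]>.06)&(X[:,2]<.11);q=X[k]
print(k.sum(),np.linalg.lstsq(np.c_[q[:,:2],np.ones(len(q))],q[:,2],rcond=None)[0])
k=(abs(X[:,1]-.108)<.008)&(X[:,2]>.05)&(X[:,2]<.2)&(X[:,0]>.005);print(np.round(X[k]*1e3)[::3])"
```

```text
clock: 15.45
tool_pos: [0.6204, 0.0185, 0.2691]
ee_rot: [0.002, 0.721, 0.693, 0.002]
wrist_force: [-3.4, -0.3, 16.1]
grip_width: 0.0
clock: 16.65
tool_pos: [0.4743, 0.2632, 0.3833]
ee_rot: [0.001, 0.72, 0.694, 0.001]
wrist_force: [0.1, 0.3, -0.3]
grip_width: 0.002
t16.6 tip(holder mm) [-117.5  348.9  210.3] tilt0.2 F [ 0.1  0.3 -0.3] grip0.00 q [ 0.36  0.09  1.55 -0.    1.5  -1.17] z [ 0.003 -0.    -1.   ]
1250 [ 0.00177461 -0.00066785  0.08660221]
[[ 68. 113. 101.]
 [ 69. 105.  95.]
 [ 65. 113.  97.]
 [ 66. 105.  95.]
 [ 62. 113. 101.]
 [ 62. 104. 101.]
 [ 59. 110.  98.]
 [ 60. 101.  95.]
 [ 57. 110.  96.]
 [ 56. 101. 101.]
 [ 54. 110.  94.]
 [ 54. 101.  95.]
 [ 50. 110.  99.]
 [ 50. 101. 101.]
 [ 47. 110.  99.]
 [ 49. 101.  87.]
 [ 45. 107.  96.]
 [ 42. 113.  97.]
 [ 42. 104.  97.]
 [ 40. 110.  86.]
 [ 39. 101.  94.]
 [ 37. 107.  90.]
 [ 34. 113.  89.]
 [ 34. 104.  89.]
 [ 31. 109.  89.]
 [ 31. 101.  94.]
 [ 28. 106.  91.]
 [ 25. 112.  90.]
 [ 25. 103.  93.]
 [ 21. 109.  96.]
 [ 22. 100.  95.]
 [ 19. 106.  94.]
 [ 16. 112.  92.]
 [ 17. 103.  85.]
 [ 13. 109.  95.]
 [ 14. 100.  87.]
 [  9. 109.  97.]
 [ 11. 100.  86.]
 [  7. 109.  96.]]
```

View pics/t11.png

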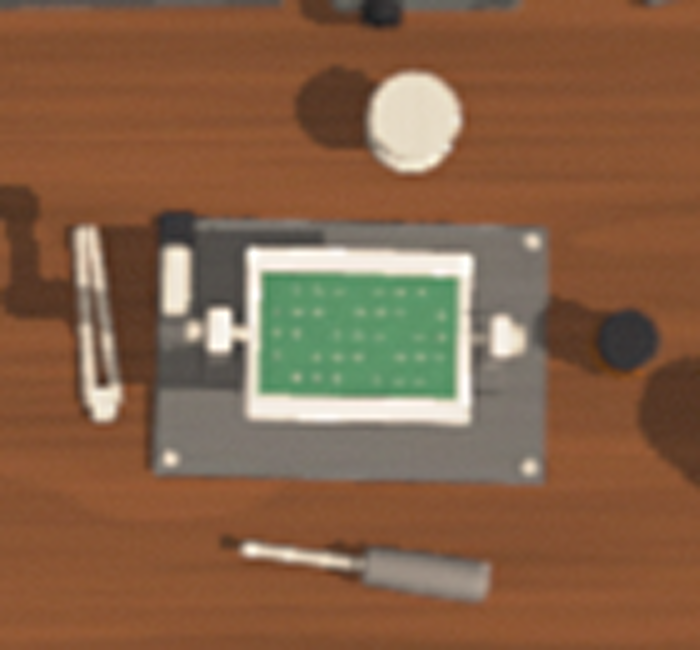

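View pics/s11.png

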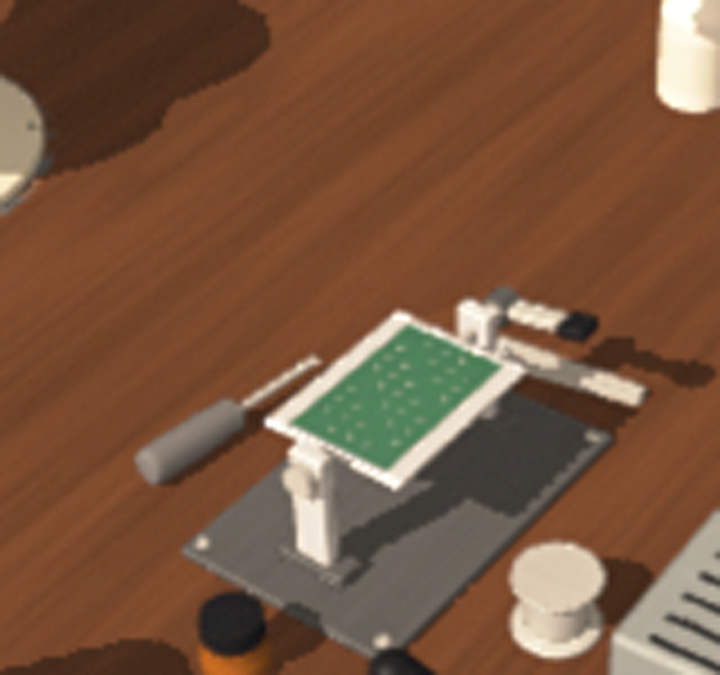

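The board is level with the solder side up. The lever's end is at about z = 100 mm, as expected for 1.40 rad, and its stop gave a firm reaction. The holder and the other things haven't moved.

```bash
python3 -c "
from workcell import *
print(close_job())"
```

```text
the job is handed in; nothing more can be done
None
```

The board is turned over and level against its stop with the solder side up. The lever was then pushed fully down, away from the robot. I handed the job in at about 16.7 s; the hand-in reports no verdict.

**How it was done:** The gripper stayed shut throughout. I pushed the near rail down and under to about 80°, then moved to the far side and pushed the raised edge over until the stop pushed back with about 20 N. After that I swept the lever over with the fingertips until its stop pushed back with about 16 N. The arm then withdrew clear.

**Last checks:**
- **Board:** the depth camera shows it level to about 0.002 rad, at z = 86.6 mm. That fits a board at 85 mm with half its thickness added.
- **Lever:** its end is at x ≈ 69 mm and z ≈ 95–101 mm in the holder's frame. That matches fully down, though the depth noise of about 5 mm makes it a coarse check; the firm stop is the stronger evidence.
- **Holder and nearby things:** in the top view the holder, jar, spool, driver and tweezers look unmoved. I did not measure their shifts, and I did not check the bottle, meter or cleaner closely at the end; the arm stayed well away from them.

No check failed or disagreed.

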